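# Set a drawer gap with a gauge blade

## Task

Draw the gap gauge out of its wooden block by the blade, lay it flat across both bars of the little rest and let go, then take it by its blue handle. Slide the blade without force, square to the front and midway between the two knobs, into the gap under the cream drawer front until that front stands over the red band, and leave it lying there. Do not disturb the bottle, grinder, jug or mug.

Things in the scene. Friction and masses are not known exactly. Their poses are not given: they have to be found in the camera images.
- gauge: Gap gauge, 0.11 kg: flat aluminium strip 190 x 30 x 5 thick, blue handle 95 x 30 x 16 high on top of its rear half (handle top at z=21). Origin: centre of the flat underside; x points to the blade tip (tip x=95, bare blade x=0 to 95, handle x=-95 to 0), z up; centre of mass near x=-10. It starts in the block's tunnel with only the last 45 to 60 of the blade sticking out.
- gauge_band (a point): Middle of the red band (10 long, painted round the blade), on the underside of the blade, 60 behind the tip (gauge x=+35).
- block: Fixed wooden tool block 160 (x) x 70 (y) x 61 high; tunnel along x, closed at the back, open at x=80: 40 wide, z=26 (floor, on which the gauge lies) to z=53. Origin: centre of its underside; x points out of the mouth, the way the gauge is drawn (at least 140 to come clear).
- rest: Fixed small dark wooden rest: foot 70 x 70 x 12 high and two upright bars with cork tops, each 12 thick (x) and 70 long (y), centred at x=-25 and x=+25, tops at z=45. Origin: centre of its underside. A gauge laid along x (either way round) with its middle over the rest bears on both bars.
- unit: Fixed cream drawer unit 180 deep (x) x 240 wide x 172 high. Front face at x=-90, looking to -x. Its wooden bottom board (top z=60) juts out 55 in front, to x=-145. The gap between board and drawer front: z=60 to 69, 200 wide, 100 deep. Two chrome knobs at y=-70 and 70, z=115, stick out 24. Origin: centre of the underside.
- gap (a point): Mouth of the gap: in the plane of the drawer front's face, midway between the knobs, on top of the bottom board (unit x=-90, y=0, z=60). Axes as the unit's: x points into the gap, y along the front, z up.
- bottle: Green glass bottle with a cork, 70 diameter, 216 high, loose. Origin: centre of its underside. Bystander.
- grinder: Wooden pepper grinder, 56 diameter, 180 high, loose. Origin: centre of its underside. Bystander.
- jug: White ceramic jug, 96 diameter, 135 high, handle to its +y reaching 79 from the axis, loose. Origin: centre of its underside. Bystander.
- mug: Blue plastic mug, 80 diameter, 92 high, handle to its +y, loose. Origin: centre of its underside. Bystander.

How it is judged:
By the outcome, as a careful person would: the job done as asked, in the order asked, and still so for the second after the job is handed in, with the robot touching nothing.
It also fails if it takes over 58 s, if anything falls off the work surface, if the arm or the gripper's body presses on something with over 40 N, if the wrist force passes 120 N, or if a joint passes its speed limit or range.

## Robot

A 6-joint arm with a two-finger parallel gripper is mounted at the origin on the work surface. World frame = base frame: x ahead of the robot, y to its left, z up, the work surface at z = 0. Lengths are in mm, angles in rad, forces in N, time in s.
With the tool pointing down it reaches from about 400 to 925 mm from the base axis. Payload 12.5 kg.
Tool frame: the origin (TCP) lies midway between the tips of the shut fingers; the grasp point (between the pads) lies 19 mm behind it; z points along the fingers, y is the line along which they close (so a half turn about z gives the same grasp; the last joint's range is limited). The gripper opens to 95 mm and grips with 3 to 60 N. Pads are 20 mm wide; open, the fingers measure 119 mm over their backs; the gripper's body (75 mm by 180 mm) begins 59 mm behind the grasp point.
Start: joints at [-1.399, 0.491, 1.559, -0, 1.092, -0.106], TCP at [171.424, -601.053, 178.661] pointing down, gripper open.
Joint ranges: [-3.1, 3.1], [-0.84, 2.19], [0.05, 2.79], [-1.13, 4.28], [0.06, 2.93], [-2.69, 2.69]. Speed limits (rad/s): [2.22, 2.22, 2.79, 3.14, 3.14, 3.14].

## Interface

Orientations are given as [roll, pitch, yaw] about the fixed x, y, z axes, in that order (R = Rz(yaw) Ry(pitch) Rx(roll)).
In Python, from cell import env gives the robot as it stands.
- The arm moves only by the shell command python3 -m inch 'ROWS'. ROWS is JSON, a list of rows, each a list of 7 numbers: the turn, a rotation vector about the tool's x, y, z in rad, then the shift along the tool's x, y, z in cm, then the closure, from -1 (fully open) to 1 (shut). A call has 1 to 20 rows; each row shifts and turns the commanded pose from where the row before left it, along the tool's axes as they then stand; what a row does not reach is not made up. A row lasts 1/8 s, in which the tool goes at most 62.5 mm and 10.7 degrees, less where a joint would pass 70% of its speed; a pose out of reach is approached as far as the arm can. A call with a gripper value outside its range is refused whole. The fingers move at their own pace and stop on an object; the grip force is fixed at half the most. Time passes only in rows, so rows that do not move let the fingers close. It gives the time, the measured TCP pose, the force, the opening and the grip force at its end, in the units of the state.
- env.state(): the state, without advancing time (a new reading comes with each control period).
- env.read_camera(name): name is "side" or "top"; returns a dict with "img" (480x640x3 uint8, red, green, blue), "depth" (480x640 float32, mm along the optical axis (not along the pixel's ray), 0 where there is no reading), "fx", "fy", "cx", "cy" (pixels), "D" ([k1, k2, p1, p2, k3] as OpenCV has them; the pictures are not rectified), "position" and "orientation" of the camera in the world. Camera axes: x right, y down, z forward; pixel columns grow to the right and rows downward; lengths in mm; the calibration is good to about 2 mm. A picture is of the moment at which its call begins.
- env.job_done(): hands the job in; it is judged then, once.
Trained networks look in a picture, given as the dict that the camera call returned (one of the last four; its "shot" number tells which), for a name from the list of things; names that differ only in an ending like _2 or _b are one class to them, and where a whole thing is asked for, a point or a joint stands for the part that bears it (a point fixed in the world has none). Each returns a list of dicts, best first, with "score" (0 to 1); they miss things now and then, are a little off and sometimes report something else, mostly with a low value. They report only what shows in the picture. A call takes as long as a camera call.
- env.find_in(picture, target): "centre" ([x, y, z] in mm, in the coordinates of the camera as it stood for that picture, good to about 4 mm: the middle of the surface that is visible of it).
- env.trace(picture, target): "mask" (480x640 bool, what is visible of it).
The state is a dict: "t": time; "joints": joint angles; "qvel": joint speeds; "tau": joint torques, N m; "eef_pos": TCP position; "tcp_rot": TCP orientation; "ft_force": force on the tool from outside, world axes, zero at the start; "moment": the same for the moment, N m; "opening": opening from 0.0 (shut) to 1.0 (fully open); "grip_force": force on a finger pad.
Only numpy, scipy, OpenCV 4.12 (cv2) and the standard library are available. Lean on these libraries where they do the work, as an engineer would, in place of code of your own. Each camera call takes 0.05 s, during which the arm holds its last target. There are 200 camera calls.

## Working session

There is one attempt and no reset: what is moved stays moved. The work goes in short steps, Python scripts to look and compute and a shell command to move; the robot and the scene stay as the last step left them, time stands still between calls to the robot, and variables do not carry over. Pictures are saved under pics/ and viewed, at most 10 in all, crops included, and the job is handed in when it is done.

```bash
ls; mkdir -p pics
cat > h.py <<'E'
import numpy as np,cv2
from scipy.spatial.transform import Rotation as R
from cell import env
def rot(c):
    o=np.array(c["orientation"],float)
    return o if o.shape==(3,3) else R.from_euler('xyz',o).as_matrix()
def w(c,p): return np.array(p)@rot(c).T+np.array(c["position"])
def cloud(c,m):
    v,u=np.nonzero(m&(c["depth"]>0)); z=c["depth"][v,u]
    K=np.array([[c["fx"],0,c["cx"]],[0,c["fy"],c["cy"]],[0,0,1]])
    n=cv2.undistortPoints(np.stack([u,v],1).astype(np.float64)[:,None],K,np.array(c["D"]))[:,0]
    return w(c,np.c_[n*z[:,None],z])
def save(c,n): cv2.imwrite("pics/"+n,c["img"][:,:,::-1])
E
python3 - <<'E'
from h import *
np.set_printoptions(precision=1,suppress=True)
s=env.state();print(s["t"],s["eef_pos"],s["tcp_rot"],s["opening"])
for n in("side","top"):
    c=env.read_camera(n);save(c,n+"0.png");print(n,c["position"],c["orientation"])
    for t in("gauge","block","rest","unit","gap","bottle","grinder","jug","mug","gauge_band"):
        f=env.find_in(c,t)[:2]; m=env.trace(c,t)[:1]
        print(t,[(w(c,x["centre"]),round(x["score"],2)) for x in f])
        if m:
            p=cloud(c,m[0]["mask"])
            if len(p):print("   ",len(p),np.percentile(p,2,0),np.percentile(p,50,0),np.percentile(p,98,0))
E
```

```text
pics
0.0 [ 171.4 -600.8  178.1] [-3.1 -0.   0.3] 0.9996647791045884
side [518.5 705.4 661.7] [-2.3 -0.  -3. ]
gauge [(array([614.2, 244.6,  29.7]), 0.85)]
    317 [601.6 222.2  28. ] [616.3 239.5  30.4] [630.8 256.   32.7]
block [(array([604.4, 380.7,  61.8]), 0.8)]
    6012 [566.4 283.    7.4] [603.2 381.5  60.2] [641.2 439.3  62.7]
rest [(array([438.4, 102.6,  27.5]), 0.89)]
    11370 [ 392.8 -361.     6.2] [ 504.  -198.3  138. ] [ 623.8 -136.3  173.6]
unit [(array([ 500.3, -197.6,  134.6]), 0.96)]
    11517 [ 390.4 -365.9    3. ] [ 503.2 -198.5  136.4] [ 623.8 -136.4  173.6]
gap [(array([ 499.5, -195.7,  136.9]), 0.63), (array([602.5, 379.1,  61. ]), 0.57)]
    11404 [ 391.8 -361.2    5.5] [ 503.4 -198.3  137.5] [ 623.4 -136.3  173.6]
bottle [(array([437.8, 100.8,  28.1]), 0.74), (array([783.8,  16.9, 128.4]), 0.73)]
    1949 [755.8  -5.9  50.3] [781.7  16.9 128.5] [815.9  33.9 214.6]
grinder [(array([618. , 235.3,  26.9]), 0.73), (array([ 769. , -117.9,   94.4]), 0.67)]
    1501 [ 749.1 -138.3    4.9] [ 768.5 -117.4   94.3] [ 791.9 -108.1  171.7]
jug [(array([750.2, 162.2,  92.3]
[... 976 characters left out ...]
ray([ 500.3, -248.4,  171.8]), 0.6)]
    28843 [ 387.2 -369.9   57.5] [ 501.3 -243.8  171.2] [ 620.5 -141.7  174.7]
bottle [(array([775.1,   0.9, 133.9]), 0.88)]
    2468 [755.1 -32.    0.9] [773.6   2.7 132. ] [820.8  32.3 217.1]
grinder [(array([ 762.2, -129. ,  119.3]), 0.82)]
    1736 [ 748.2 -153.2    7.3] [ 761.9 -126.2  120.4] [ 789.4 -107.9  178.9]
jug [(array([766.3, 139.7,  79.3]), 0.87)]
    3522 [708.9  97.8   3. ] [767.2 142.   77.7] [817.5 179.9 136.3]
mug [(array([729.4, 289.4,  40.2]), 0.92)]
    2583 [683.3 240.    2.6] [729.9 286.7  42.2] [782.  315.6  93.2]
gauge_band [(array([615.2, 252.4,  27.2]), 0.68)]
    640 [600.3 222.9  26. ] [614.9 253.   31. ] [630.2 281.1  34.7]
```

View pics/top0.png

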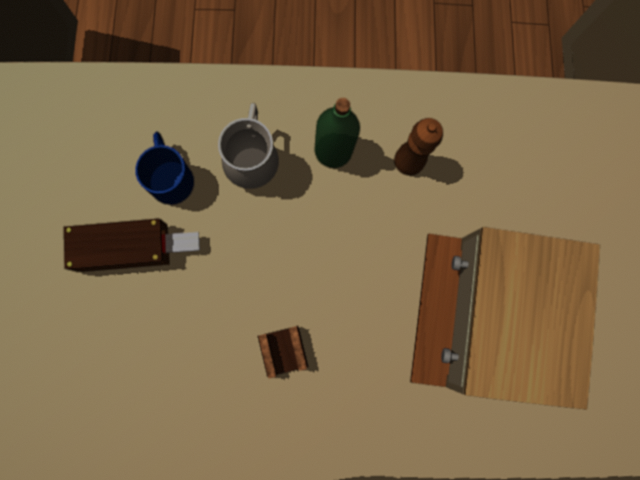

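View pics/side0.png

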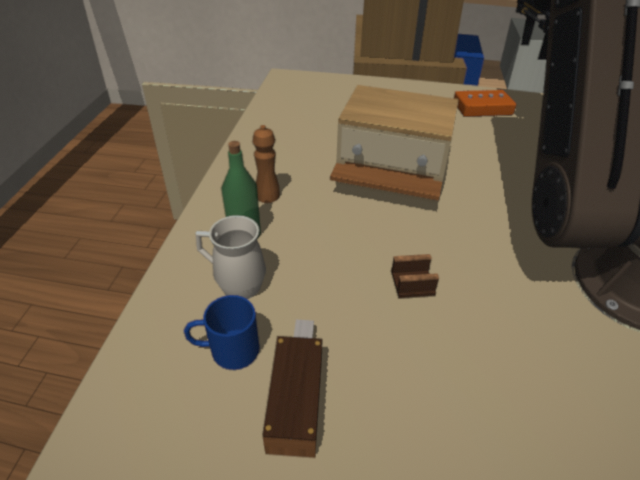

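Run:
```python
from h import *
np.set_printoptions(precision=1,suppress=True)
def rect(p,n):
    r=cv2.minAreaRect(p[:,:2].astype(np.float32)); print(n,len(p),'c',np.array(r[0]),'s',np.array(r[1]),'a',round(r[2],2),'z',np.median(p[:,2]))
def box(p,lo,hi): return p[np.all((p>lo)&(p<hi),1)]
s=env.state();print(s["joints"],s["tcp_rot"])
for n in("top","side"):
    c=env.read_camera(n); p=cloud(c,c["depth"]>0); print(n)
    rect(box(p,[550,285,57],[660,450,67]),'block top')
    g=box(p,[590,215,24],[640,276,40]); rect(g,'blade')
    if len(g)>20:
        pc=np.linalg.svd(g-g.mean(0),full_matrices=False)[2]; print(' dir',pc[0],'tip',g[:,1].min())
    r=box(p,[380,20,40],[500,130,52]); rect(r,'rest tops')
    lab=cv2.connectedComponents((lambda im:im)(np.zeros((2,2),np.uint8)))[0]
    for sd in (0,1):
        pass
    r2=box(p,[380,20,7],[500,130,18]); rect(r2,'foot')
    rect(box(p,[350,-400,166],[650,-130,178]),'unit top')
    b=box(p,[360,-145,55],[650,-60,66]); rect(b,'board')
    f=box(p,[390,-160,75],[615,-135,165]); 
    if len(f)>50:
        k=np.polyfit(f[:,0],f[:,1],1); res=f[:,1]-np.polyval(k,f[:,0]); f=f[abs(res-np.median(res))<3];k=np.polyfit(f[:,0],f[:,1],1); print('front y=',k,np.polyval(k,500),len(f))
    kn=box(p,[380,-132,95],[640,-100,135]); print('knobs',len(kn)); 
    for a,bb in((380,500),(500,640)):
        q=kn[(kn[:,0]>a)&(kn[:,0]<bb)]; 
        if len(q): print(q.mean(0),q.min(0),q.max(0))
    pp=box(p,[380,20,40],[500,130,52]); np.save(n+"_rest.npy",pp)
```

```text
[-1.4  0.5  1.6  0.   1.1 -0.1] [ 3.1 -0.   0.3]
top
block top 3926 c [605.2 359.2] s [ 70.4 156.1] a 6.34 z 61.12381513021859
blade 582 c [611.4 249.4] s [36.7 55.7] a 4.96 z 30.908955034993255
 dir [-0.1  1.   0. ] tip 221.1754112486846
rest tops 686 c [441.2  77.7] s [70.5 62.6] a 15.13 z 44.93835240474323
foot 1150 c [441.3  77.7] s [71.  70.6] a 15.15 z 12.07748197135436
unit top 20365 c [ 500.7 -283.6] s [182.7 241.7] a 82.88 z 171.96833506405517
board 722 c [ 479.4 -135.5] s [ 18.9 167.1] a 89.97 z 59.88382142257882
knobs 0
side
block top 4871 c [606.  359.8] s [ 70.6 157.5] a 6.39 z 60.527526203822276
blade 323 c [616.3 239.2] s [30.2 38. ] a 5.03 z 30.34028685185376
 dir [ 0. -1.  0.] tip 220.05352559139584
rest tops 506 c [441.1  78.1] s [70.2 66.5] a 15.69 z 44.48070138243702
foot 472 c [440.6  79.3] s [70.3 71.7] a 15.17 z 12.160445269836544
unit top 4314 c [ 499.2 -283.5] s [188.7 241.1] a 83.46 z 171.95332900212384
board 339 c [ 478.6 -135.5] s [ 19.9 164.6] a 89.4 z 60.07525184984786
knobs 0
```

The top view shows the block at (115,245) with the blade tip at (198,242), the rest at (283,352), the unit front at (465,312) and knobs at (460,264) and (450,356). The jug (248,150) and mug (165,175) crowd the pull line. The side view agrees. I'll check the clearance around the jug and mug, and the gap line.

```bash
cat >> h.py <<'E'
def plan(pos,rpydeg):
    s=env.state(); A=R.from_euler('xyz',s["tcp_rot"]); B=R.from_euler('xyz',rpydeg,degrees=True)
    np.set_printoptions(precision=3,suppress=True)
    d=np.array(pos)-s["eef_pos"]
    print("at",s["eef_pos"],A.as_euler('xyz',degrees=True),"turn",(A.inv()*B).as_rotvec(),"shift cm: old axes",A.inv().apply(d)/10,"new axes",B.inv().apply(d)/10)
E
python3 - <<'E'
from h import *
from scipy.optimize import least_squares
np.set_printoptions(precision=1,suppress=True)
P=[]
for n in("top","side"):
    c=env.read_camera(n); P.append(cloud(c,c["depth"]>0))
for nm,lo,hi,zs in(("jug",[690,85,3],[800,195,140],range(5,140,15)),("mug",[670,235,3],[765,330,95],range(5,95,15))):
    for z in zs:
        for i,p in enumerate(P):
            q=p[np.all((p>lo)&(p<hi),1)&(abs(p[:,2]-z)<5)]
            if len(q)<15: continue
            f=least_squares(lambda v:np.hypot(q[:,0]-v[0],q[:,1]-v[1])-v[2],[755 if nm=="jug" else 725,140 if nm=="jug" else 280,40],loss='soft_l1')
            print(nm,z,"top side".split()[i],len(q),"xmin",q[:,0].min(),"fit",f.x)
for i,p in enumerate(P):
    q=p[(p[:,0]>380)&(p[:,0]<640)&(p[:,1]>-215)&(p[:,1]<-150)&(p[:,2]>75)&(p[:,2]<165)]
    if len(q)<50: continue
    for _ in range(5):
        k=np.polyfit(q[:,0],q[:,1],1);r=q[:,1]-np.polyval(k,q[:,0]); print('front',len(q),k,np.polyval(k,512),r.std())
        kn=q[(r>8)]; q=q[abs(r)<max(3,1.5*r.std())]
    a=p[(p[:,0]>380)&(p[:,0]<640)&(p[:,2]>100)&(p[:,2]<130)&(p[:,1]<-140)]; a=a[a[:,1]-np.polyval(k,a[:,0])>8]
    for s in (a[a[:,0]<510],a[a[:,0]>=510]): print('knob',len(s),s.min(0),np.median(s,0),s.max(0))
    b=p[(p[:,0]>350)&(p[:,0]<660)&(p[:,2]>55)&(p[:,2]<65)&(p[:,1]>-220)&(p[:,1]<-100)]
    r=cv2.minAreaRect(b[:,:2].astype(np.float32));print('board',r)
E
```

```text
jug 5 top 537 xmin 690.2134367995859 fit [733.6 135.4  42.4]
jug 5 side 31 xmin 699.941086405254 fit [757.3 132.4  45.5]
jug 20 top 159 xmin 761.2242847461748 fit [754.4 141.6  37.4]
jug 20 side 77 xmin 712.4012350211185 fit [754.8 140.9  42. ]
jug 35 top 176 xmin 707.0144794338295 fit [750.9 140.5  45.1]
jug 35 side 117 xmin 706.9255578754367 fit [754.9 139.7  47.4]
jug 50 top 200 xmin 705.7926409164738 fit [751.7 140.4  45.1]
jug 50 side 231 xmin 707.0473789611257 fit [754.5 140.2  46.8]
jug 65 top 190 xmin 707.9441667424556 fit [751.9 140.5  43.4]
jug 65 side 297 xmin 708.5080840733226 fit [753.8 142.3  43.4]
jug 80 top 195 xmin 709.9625281026655 fit [751.9 140.5  41.7]
jug 80 side 338 xmin 710.0237504906576 fit [753.8 142.5  41.3]
jug 95 top 228 xmin 712.1030663544368 fit [752.7 140.8  39.5]
jug 95 side 406 xmin 712.5250671061851 fit [753.7 142.6  38.6]
jug 110 top 187 xmin 716.2256498626335 fit [751.8 140.5  34.6]
jug 110 side 359 xmin 716.7848606642806 fit [753.7 142.7  34.7]
jug 125 top 283 xmin 713.6744980277525 fit [754.  141.3  35.8]
jug 125 side 415 xmin 714.0467156413672 
[... 1245 characters left out ...]
  128. ]
board ((513.6365966796875, -167.9461669921875), (59.25602340698242, 240.282470703125), 83.05908203125)
front 4058 [  -0.1 -130.3] -192.73371577553576 4.743369864363011
front 3884 [  -0.1 -131.3] -193.6337301618953 1.851250837655426
front 3487 [  -0.1 -131. ] -193.60674735819666 1.4422675959495463
front 3478 [  -0.1 -130.9] -193.59948596360388 1.4358213085197316
front 3477 [  -0.1 -130.9] -193.5986181513266 1.4351223534824764
knob 91 [ 432.3 -170.4  103.7] [ 444.  -162.8  117.2] [ 454.1 -156.8  127.4]
knob 79 [ 571.  -189.3  103.7] [ 581.8 -180.8  116.8] [ 592.5 -175.4  125.9]
board ((513.1347045898438, -173.85479736328125), (74.86872863769531, 240.31605529785156), 83.42870330810547)
```

```bash
python3 -m inch '[[0,0,0,0,0,-6,-1],[0,0,0,0,0,-6,-1],[0,0,0.15,3,-5,0,-1]]'; python3 -c "
from h import *
plan([560,160,300],[180,0,96.3])"
```

```text
t: 2.68
eef_pos: [186.5, -548.0, 302.8]
tcp_rot: [3.132, -0.001, 0.123]
ft_force: [0.5, 0.5, -0.2]
opening: 1.0
grip_force: 0.0
at [ 186.509 -548.007  302.823] [179.479  -0.041   7.056] turn [ 0.008  0.007 -1.558] shift cm: old axes [ 45.763 -65.677  -0.283] new axes [66.275 44.893  0.282]
```

```bash
python3 -m inch '[[0,0,-0.173,0,0,0,-1],[0,0,-0.173,0,0,0,-1],[0,0,-0.173,0,0,0,-1],[0,0,-0.173,0,0,0,-1],[0,0,-0.173,0,0,0,-1],[0,0,-0.173,0,0,0,-1],[0,0,-0.173,0,0,0,-1],[0,0,-0.173,0,0,0,-1],[0,0,-0.174,0,0,0,-1]]'; python3 -m inch '[[0,0,0,4.73,3.2,0,-1],[0,0,0,4.73,3.2,0,-1],[0,0,0,4.73,3.2,0,-1],[0,0,0,4.73,3.2,0,-1],[0,0,0,4.73,3.2,0,-1],[0,0,0,4.73,3.2,0,-1],[0,0,0,4.73,3.2,0,-1],[0,0,0,4.73,3.2,0,-1],[0,0,0,4.73,3.2,0,-1],[0,0,0,4.73,3.2,0,-1],[0,0,0,4.73,3.2,0,-1],[0,0,0,4.73,3.2,0,-1],[0,0,0,4.73,3.2,0,-1],[0,0,0,4.73,3.2,0,-1]]'; python3 -c "
from h import *
plan([600,210,200],[180,0,96.3])
c=env.read_camera('side'); save(c,'s1.png')
t=env.read_camera('top'); save(t,'t1.png')
p=np.r_[cloud(c,c['depth']>0),cloud(t,t['depth']>0)]
e=env.state()['eef_pos']; A=R.from_euler('xyz',env.state()['tcp_rot'])
q=A.inv().apply(p-e); q=q[(abs(q[:,:2])<160).all(1)]
for z in range(-260,11,15):
    k=q[abs(q[:,2]-z)<7.5]; k=k[np.hypot(k[:,0],k[:,1])<150]
    if len(k)>5: print(z,len(k),k[:,:2].min(0),k[:,:2].max(0))
"
```

```text
t: 3.8
eef_pos: [186.6, -544.7, 298.7]
tcp_rot: [3.142, 0.0, 1.692]
ft_force: [-0.1, 0.3, -0.0]
opening: 1.002
grip_force: 0.0
t: 5.55
eef_pos: [556.3, 166.4, 298.7]
tcp_rot: [3.141, 0.0, 1.686]
ft_force: [1.2, -0.8, 0.6]
opening: 1.005
grip_force: 0.0
at [556.253 166.394 298.71 ] [179.977   0.011  96.601] turn [0.    0.    0.005] shift cm: old axes [3.831 4.843 9.872] new axes [3.854 4.827 9.871]
-260 150 [-15.805 -41.314] [ 16.02  -35.895]
-245 88 [-18.604 -40.293] [ 11.685 -34.145]
-230 373 [-15.663 -37.257] [37.662 31.072]
-215 2338 [-24.754 -51.824] [38.481 34.274]
-200 845 [-21.526 -52.041] [35.06  15.493]
-185 979 [-24.011 -51.999] [28.022 15.636]
-170 904 [-20.    -51.589] [27.108 15.373]
-155 4206 [-35.62  -91.612] [37.394 88.597]
-140 1292 [-36.134 -89.959] [37.722 88.279]
-125 1382 [-28.137 -83.382] [36.12  80.666]
-110 147 [-15.115 -83.245] [33.592 79.603]
-95 257 [-11.943 -61.696] [13.631 58.146]
-80 218 [-13.892 -60.018] [12.277 56.793]
-65 180 [-11.1   -57.971] [12.589 54.204]
-50 133 [-12.652 -56.522] [11.775 52.839]
-35 40 [ -6.31  -53.986] [12.781 50.202]
```

```bash
python3 -c "
import cv2
i=cv2.imread('pics/s1.png'); cv2.imwrite('pics/s1c.png',cv2.resize(i[100:400,180:500],None,fx=1.9,fy=1.9,interpolation=2))"
```

```text
(no output)
```

View pics/s1c.png

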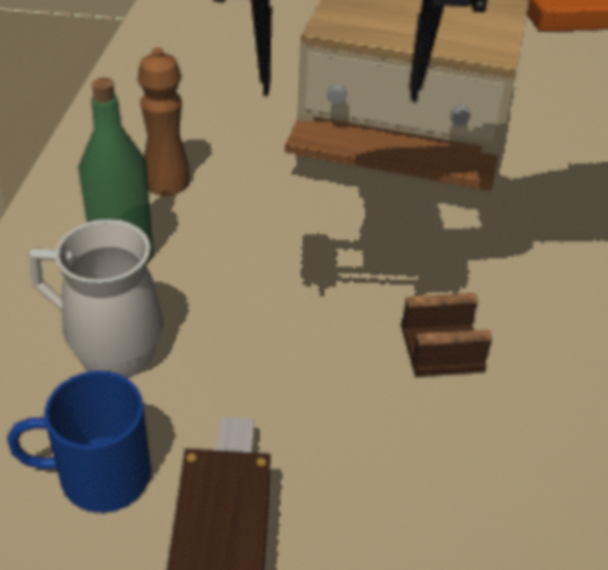

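Fingers at (262,60) and (425,60). I'll view the gripper above them to see its width.

```bash
python3 -c "
import cv2
i=cv2.imread('pics/s1.png'); cv2.imwrite('pics/s1d.png',cv2.resize(i[0:170,240:540],None,fx=2.5,fy=2.5,interpolation=2))"
```

```text
(no output)
```

View pics/s1d.png

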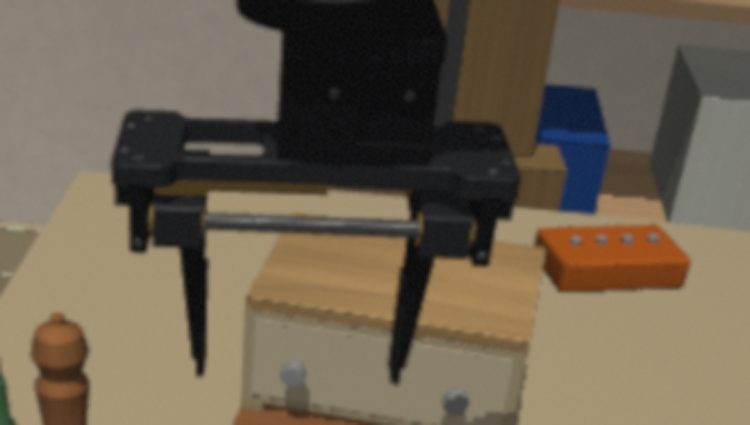

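The gripper bar is 180 wide along the closing axis, so the jug and mug leave little room. I'll roll the tool about the blade axis so its +x end lifts over them.

```bash
python3 -c "
from h import *
plan([617,234,60],[174,0,96.3])"
```

```text
at [556.847 168.435 297.64 ] [-179.974   -0.036   96.79 ] turn [-0.105 -0.001  0.009] shift cm: old axes [ 5.784  6.759 23.765] new axes [ 5.857  4.178 24.334]
```

```bash
python3 -m inch '[[-0.105,0,0.009,0,0,0,-1],[0,0,0,2,2,0,-1],[0,0,0,2,2.2,2.3,-1],[0,0,0,1.86,0,5,-1],[0,0,0,0,0,6,-1],[0,0,0,0,0,6,-1],[0,0,0,0,0,5,-1],[0,0,0,0,0,0,-1]]'; python3 -c "
from h import *
plan([618.5,234.2,14.6],[174,0,96.3])
c=env.read_camera('side'); save(c,'s2.png')"
```

```text
t: 6.65
eef_pos: [614.5, 229.0, 58.2]
tcp_rot: [3.043, 0.001, 1.676]
ft_force: [-0.5, -0.3, 0.1]
opening: 0.999
grip_force: 0.0
at [614.532 228.964  58.233] [174.352   0.043  96.052] turn [-0.006  0.001 -0.004] shift cm: old axes [0.482 0.018 4.386] new axes [ 0.477 -0.007  4.387]
```

View pics/s2.png

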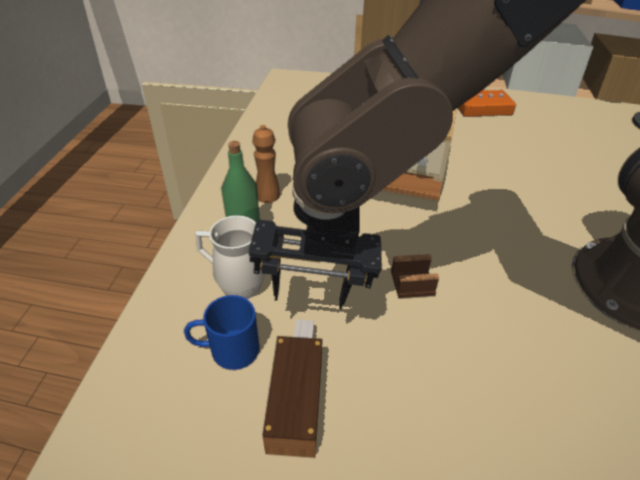

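The fingers at (278,285) and (347,292) straddle the blade at (304,328), clear of the mug and jug. I'll go down and grip.

```bash
python3 -m inch '[[0,0,0,0.5,0,2.2,-1],[0,0,0,0,0,2.2,-1],[0,0,0,0,0,0,-0.4],[0,0,0,0,0,0,1],[0,0,0,0,0,0,1],[0,0,0,0,0,0,1],[0,0,0,0,0,0,1],[0,0,0,0,0,0,1]]'; python3 -c "
from h import *
plan([618.5,234.2,14.6],[174,0,96.3])
c=env.read_camera('top')
p=cloud(c,c['depth']>0)
s=p[np.all((p>[580,215,24])&(p<[650,276,42]),1)]
np.set_printoptions(precision=1,suppress=True); print(len(s))
for y in range(245,276,6):
    q=s[abs(s[:,1]-y)<3]; print(y,len(q),q.min(0)[[0,2]],q.max(0)[[0,2]],np.polyfit(q[:,0],q[:,2],1)[0] if len(q)>5 else '')
"
```

```text
t: 7.7
eef_pos: [620.3, 235.4, 17.6]
tcp_rot: [3.037, -0.0, 1.677]
ft_force: [-0.8, 0.4, 0.0]
opening: 0.429
grip_force: 0.0
at [620.327 235.416  17.647] [173.984  -0.021  96.073] turn [ 0.     0.    -0.004] shift cm: old axes [-0.102 -0.225  0.283] new axes [-0.101 -0.226  0.283]
0Traceback (most recent call last):
  File "<string>", line 9, in <module>
    q=s[abs(s[:,1]-y)<3]; print(y,len(q),q.min(0)[[0,2]],q.max(0)[[0,2]],np.polyfit(q[:,0],q[:,2],1)[0] if len(q)>5 else '')
                                         ~~~~~^^^
    return umr_minimum(a, axis, None, out, keepdims, initial, where)
ValueError: zero-size array to reduction operation minimum which has no identity
```

```bash
python3 -m inch '[[0,0,0,0,-0.2,0.25,1],[0,0,0,0,0,0,1],[0,0,0,0,0,0,1],[0,0,0,0,0,0,1]]'; python3 -m inch '[[0,0,0,0,0,0,1],[0,0,0,0,0,0,1]]'
```

```text
t: 8.25
eef_pos: [618.7, 235.3, 15.0]
tcp_rot: [3.037, -0.0, 1.677]
ft_force: [0.6, -0.1, -0.4]
opening: 0.015
grip_force: 0.0
t: 8.5
eef_pos: [618.6, 235.3, 14.9]
tcp_rot: [3.037, -0.0, 1.677]
ft_force: [0.4, -0.2, -0.5]
opening: 0.007
grip_force: 0.0
```

```bash
python3 -c "
from h import *
np.set_printoptions(precision=1,suppress=True)
for n in('side','top'):
    c=env.read_camera(n); save(c,n+'3.png')
    m=env.trace(c,'gauge')
    for k in m[:2]:
        p=cloud(c,k['mask']); print(n,k['score'],len(p),np.percentile(p,[2,50,98],axis=0))
i=cv2.imread('pics/side3.png')[200:400,200:420]; j=cv2.imread('pics/top3.png')[160:330,60:300]
cv2.imwrite('pics/c3.png',np.hstack([cv2.resize(i,(400,364)),cv2.resize(j,(400,364))]))
"
```

```text
side 0.49 261 [[602.3 223.7  28. ]
 [616.3 241.1  30.5]
 [630.4 255.9  32.7]]
top 0.18 28518 [[ 387.5 -369.6   57.6]
 [ 500.9 -244.2  171.2]
 [ 619.  -141.9  174.7]]
```

View pics/c3.png

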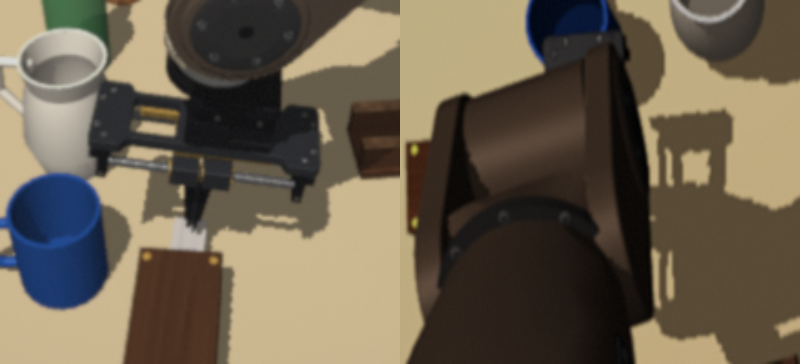

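```bash
python3 -c "
from h import *
np.set_printoptions(precision=1,suppress=True)
c=env.read_camera('side')
K=np.array([[c['fx'],0,c['cx']],[0,c['fy'],c['cy']],[0,0,1]]);Rc=rot(c)
def pj(P): return cv2.projectPoints(((np.atleast_2d(P)-c['position'])@Rc),np.zeros(3),np.zeros(3),K,np.array(c['D']))[0][:,0]
s=env.state();e=np.array(s['eef_pos']);A=R.from_euler('xyz',s['tcp_rot'])
print(pj([e,e-19*A.as_matrix()[:,2],[618,221,31],[618,235,31]]))
i=c['img'][280:350,260:350,::-1]; cv2.imwrite('pics/c4.png',cv2.resize(i,None,fx=8,fy=8,interpolation=2))
p=cloud(c,c['depth']>0); q=A.inv().apply(p-e); k=q[(abs(q[:,0])<25)&(abs(q[:,1])<25)&(q[:,2]<5)&(q[:,2]>-80)]
for z in range(-75,6,5):
    g=k[abs(k[:,2]-z)<2.5]
    if len(g): print(z,len(g),g.min(0),g.max(0))
"
```

```text
[[302.6 332. ]
 [303.7 325.1]
 [304.5 319.3]
 [302.9 326. ]]
-75 27 [  8.8 -10.  -77.3] [ 12.9   8.6 -72.5]
-70 24 [  7.2 -10.3 -72.5] [ 12.7   8.1 -67.5]
-65 27 [  3.3  -9.7 -67.2] [ 13.    7.5 -62.8]
-60 18 [  9.8  -8.7 -62.3] [ 13.    7.2 -57.6]
-55 20 [  9.4  -8.9 -57.3] [ 13.8   7.  -52.6]
-50 20 [  6.1  -8.2 -51.8] [ 12.6   6.5 -47.9]
-45 18 [ -0.6  -6.9 -47.3] [ 13.1   6.  -42.7]
-40 11 [  9.3  -4.5 -41.4] [ 12.    3.8 -38.1]
-35 6 [  9.6  -4.8 -36.2] [ 12.1   3.3 -34.8]
-20 25 [-11.4 -14.8 -19.1] [ 22.9   0.5 -17.5]
-15 259 [-13.8 -15.6 -17.4] [ 22.1  15.  -12.5]
-10 5 [-13.8  -3.4 -12.5] [ 15.7  13.4 -11.6]
```

View pics/c4.png

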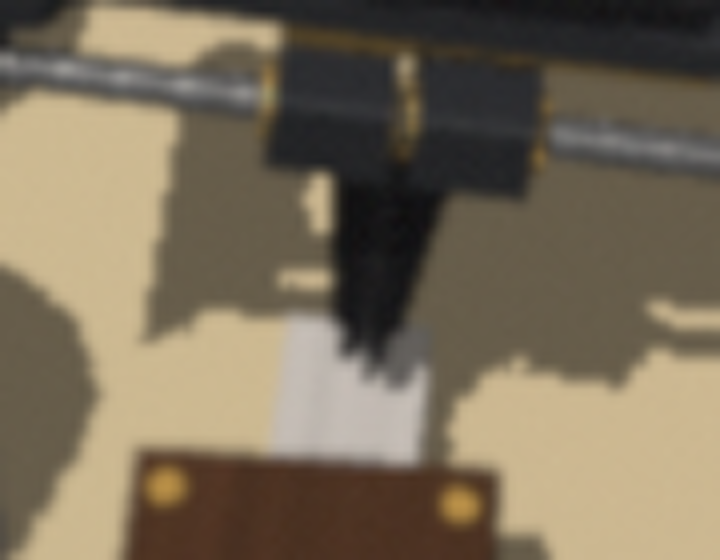

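```bash
python3 -c "
from h import *
np.set_printoptions(precision=1,suppress=True)
c=env.read_camera('side')
K=np.array([[c['fx'],0,c['cx']],[0,c['fy'],c['cy']],[0,0,1]]);Rc=rot(c)
def pj(P): return cv2.projectPoints(((np.atleast_2d(P)-c['position'])@Rc),np.zeros(3),np.zeros(3),K,np.array(c['D']))[0][:,0]
for e,rp in(([556.3,166.4,298.7],[3.141,0,1.686]),([614.5,229,58.2],[3.043,0,1.676])):
    M=R.from_euler('xyz',rp).as_matrix()
    for dz in(0,-10,-19,-30): print(dz,pj([np.array(e)+s*49*M[:,1]+dz*M[:,2] for s in(1,-1)]).ravel())
s=env.state();e=np.array(s['eef_pos']);M=R.from_euler('xyz',s['tcp_rot']).as_matrix()
for dz in(0,-10,-16,-20,-30): print(dz,pj(e+dz*M[:,2]))
import cv2
for n,b in(('s1.png',(120,170,300,420)),('s2.png',(270,320,260,370))):
    g=cv2.imread('pics/'+n).sum(2)[b[0]:b[1],b[2]:b[3]]<120
    l,k,st,ce=cv2.connectedComponentsWithStats(g.astype(np.uint8))
    for t in st[1:]:
        if t[4]>15: print(n,t+[b[2],b[0],0,0,0])
"
```

```text
0 [319.6 168.2 392.4 171.4]
-10 [319.7 162.  393.2 165.1]
-19 [319.8 156.2 394.  159.4]
-30 [319.9 149.1 395.  152.3]
0 [275.3 309.1 335.8 316.8]
-10 [275.6 305.2 336.7 312.9]
-19 [275.9 301.6 337.5 309.3]
-30 [276.2 297.1 338.4 304.9]
0 [[302.6 332. ]]
-10 [[303.1 328.4]]
-16 [[303.5 326.2]]
-20 [[303.7 324.7]]
-30 [[304.3 321. ]]
s1.png [315 120   7  29 139]
s1.png [396 120  12  32 201]
s2.png [263 270  16  27 152]
s2.png [360 270  10  17  69]
s2.png [340 277  24  31 252]
```

The picture shows the shut fingers above the blade, which hasn't moved. Measured against both views, the real tips sit about 30 mm behind the reported TCP. I'll open partway, go down and check the force.

```bash
python3 -m inch '[[0,0,0,0,0,0,-0.3],[0,0,0,0,0,0,-0.3],[0,0,0,0,0,0,-0.3],[0,0,0,0,0,0.8,-0.3],[0,0,0,0,0,0.7,-0.3],[0,0,0,0,0,0,-0.3]]'; python3 -c "
from h import *
c=env.read_camera('side');np.set_printoptions(precision=1,suppress=True)
i=c['img'][260:350,240:370,::-1]; cv2.imwrite('pics/c5.png',cv2.resize(i,None,fx=6,fy=6,interpolation=2))"
```

```text
t: 9.55
eef_pos: [619.8, 235.3, -1.0]
tcp_rot: [3.038, -0.0, 1.677]
ft_force: [-1.1, 0.1, -0.5]
opening: 0.58
grip_force: 0.0
```

View pics/c5.png

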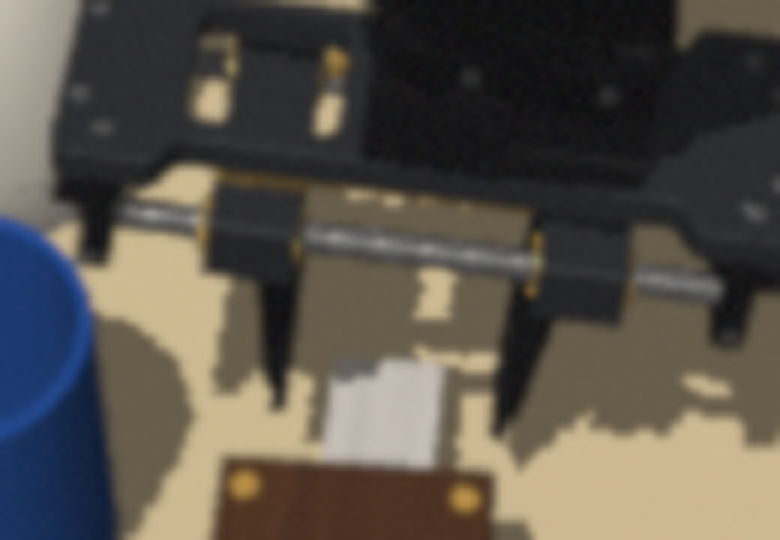

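The tips at (277,405) and (500,435) in the crop straddle the blade (385,410), still level with it. They need about 15 mm more.

```bash
python3 -m inch '[[0,0,0,0,0,0.8,-0.3],[0,0,0,0,0,0.7,-0.3],[0,0,0,0,0,0,-0.3]]'; python3 -m inch '[[0,0,0,0,0,0,1],[0,0,0,0,0,0,1],[0,0,0,0,0,0,1],[0,0,0,0,0,0,1],[0,0,0,0,0,0,1]]'
```

```text
t: 9.98
eef_pos: [621.4, 235.5, -15.7]
tcp_rot: [3.038, -0.0, 1.677]
ft_force: [-0.2, -0.1, -1.2]
opening: 0.65
grip_force: 0.0
t: 10.6
eef_pos: [621.9, 235.6, -14.8]
tcp_rot: [3.036, -0.0, 1.677]
ft_force: [0.4, -0.5, 1.3]
opening: 0.311
grip_force: 30.0
```

Gripped at 29.5 mm. Next I'll lift slightly, add a bit of roll, and draw it out, easing toward −x away from the jug within the tunnel's slack.

```bash
python3 -m inch '[[-0.05,0,0,0,0.15,-0.2,1],[0,0,0,-1,0,0,1],[0,0,0,-1,0,0,1],[0,0,0.0125,-1,-0.15,0,1],[0,0,0.0125,-1,-0.15,0,1],[0,0,0,0,0,0,1]]'; python3 -c "
from h import *
np.set_printoptions(precision=1,suppress=True)
c=env.read_camera('side')
K=np.array([[c['fx'],0,c['cx']],[0,c['fy'],c['cy']],[0,0,1]])
p=cloud(c,c['depth']>0); s=env.state();A=R.from_euler('xyz',s['tcp_rot']);q=A.inv().apply(p-s['eef_pos'])
k=q[(abs(q[:,0])<45)&(q[:,1]>20)&(q[:,1]<98)&(q[:,2]<-95)&(q[:,2]>-180)]
for z in range(-165,-95,10):
    g=k[abs(k[:,2]-z)<5]
    if len(g): print(z,len(g),g.min(0),g.max(0))
J=p[np.all((p>[690,85,60])&(p<[740,195,140]),1)]; q=A.inv().apply(J-s['eef_pos']); q=q[(abs(q[:,0])<50)];print(len(q), q[:,1].min() if len(q) else '')
"
```

```text
t: 11.35
eef_pos: [624.3, 194.7, -13.3]
tcp_rot: [2.987, -0.004, 1.651]
ft_force: [0.3, -0.3, -1.1]
opening: 0.307
grip_force: 30.0
-155 981 [ -35.    20.  -158.9] [  35.4   89.2 -150. ]
-145 194 [ -21.1   20.6 -149.9] [  34.8   88.6 -140. ]
-135 353 [ -29.5   20.  -139.9] [  37.9   87.4 -130. ]
-125 163 [ -26.4   20.5 -130. ] [  35.8   81.1 -120.1]
-115 21 [  22.2   20.2 -119.7] [  34.6   81.1 -115.5]
676 94.95421119802188
```

```bash
python3 -m inch '[[0,0,0.0125,-1,-0.1,0,1],[0,0,0,-1,-0.05,0,1],[0,0,0,-1,0,0,1],[0,0,0,-1,0,0,1],[0,0,0,-1,0,0,1],[0,0,0,-1,0,0,1],[0,0,0,0,0,0,1]]'
```

```text
t: 12.28
eef_pos: [627.0, 134.8, -13.9]
tcp_rot: [2.987, -0.006, 1.639]
ft_force: [-0.0, -0.3, -0.3]
opening: 0.308
grip_force: 30.0
```

```bash
python3 -m inch '[[0,0,0,-1,0,0,1],[0,0,0,-1,0,0,1],[0,0,0,-1,0,0,1],[0,0,0,-1,0,0,1],[0,0,0,-1,0,0,1],[0,0,0,-1,-0.3,0,1],[0,0,0,0,0,0,1]]'; python3 -c "
from h import *
np.set_printoptions(precision=1,suppress=True)
c=env.read_camera('side')
for k in env.trace(c,'gauge')[:2]:
    p=cloud(c,k['mask']);r=cv2.minAreaRect(p[:,:2].astype(np.float32));print(k['score'],len(p),np.percentile(p,[2,50,98],axis=0),r)
J=env.trace(c,'jug')[0]['mask'];print(np.percentile(cloud(c,J),[2,50,98],axis=0))
"
```

```text
t: 13.15
eef_pos: [627.9, 74.8, -14.8]
tcp_rot: [2.987, -0.006, 1.639]
ft_force: [0.5, 0.0, 0.2]
opening: 0.311
grip_force: 30.0
0.92 1474 [[596.8  65.1  27.5]
 [613.5 183.5  43.7]
 [631.3 250.6  47.6]] ((614.8693237304688, 156.16944885253906), (30.56770133972168, 192.23284912109375), 3.2728915214538574)
[[710.1 101.8  18.1]
 [751.  162.9  92.2]
 [821.6 186.7 134.9]]
```

Gauge is clear of the block: tail at y≈252, mouth at y≈277. Now I'll lift and level it.

```bash
python3 -m inch '[[0,0,0,0,0,-2.5,1],[0,0,0,-1,-2,-2.5,1],[0.08,0,-0.1,0,-4,0,1],[0.075,0,-0.1,0,-4,0,1],[0,0,0,0,-4,0,1],[0,0,0,0,0,0,1],[0,0,0,0,0,0,1]]'; python3 -c "
from h import *
plan([462,1,33],[180,0,105.2])
np.set_printoptions(precision=2,suppress=True)
for n in('side','top'):
    c=env.read_camera(n)
    for k in env.trace(c,'gauge')[:1]:
        p=cloud(c,k['mask']);p=p[p[:,2]>40];m=np.median(p,0);r=cv2.minAreaRect(p[:,:2].astype(np.float32));print(n,k['score'],len(p),np.percentile(p,[2,50,98],axis=0),r)
        d=np.array([np.cos(np.radians(105)),np.sin(np.radians(105))]);a=(p[:,:2]-m[:2])@d;b=(p[:,:2]-m[:2])@[d[1],-d[0]]
        for lo,hi in((-200,-10),(20,200)):
            g=(a>lo)&(a<hi); 
            if g.sum()>50: print(lo,g.sum(),np.linalg.lstsq(np.c_[a[g],b[g],np.ones(g.sum())],p[g,2],rcond=None)[0])
"
```

```text
t: 14.18
eef_pos: [485.2, 43.7, 22.7]
tcp_rot: [3.141, 0.009, 1.839]
ft_force: [-0.6, 0.3, -0.8]
opening: 0.306
grip_force: 30.0
at [485.181  43.715  22.731] [179.97    0.539 105.367] turn [0.001 0.009 0.003] shift cm: old axes [-3.514 -3.367 -0.996] new axes [-3.514 -3.357 -1.027]
side 0.57 1630 [[431.24  36.76  61.44]
 [459.87 149.81  77.85]
 [492.12 217.22  83.85]] ((457.4344177246094, 121.4658203125), (45.20912551879883, 193.72402954101562), 14.189068794250488)
-200 720 [ 0.11 -0.02 77.14]
20 623 [-0.18 -0.18 86.26]
top 0.58 982 [[429.99 144.61  71.13]
 [449.64 178.08  81.05]
 [470.97 213.68  84.92]] ((449.3385314941406, 176.68417358398438), (32.12582778930664, 79.73138427734375), 15.46646499633789)
-200 353 [-0.04 -0.02 80.33]
20 234 [-0.04  0.01 81.16]
```

```bash
python3 -m inch '[[0,0.03,0.003,-1.7,-1.6,0,1],[0,0,0,-1.7,-1.65,0,1],[0,0,0,0,0,0,1],[0,0,0,0,0,0.6,1],[0,0,0,0,0,0,1]]'; python3 -c "
from h import *
plan([463.3,0.7,7],[180,0,105.2])
np.set_printoptions(precision=2,suppress=True)
for n in('side','top'):
    c=env.read_camera(n)
    if n=='side': save(c,'s6.png')
    p=cloud(c,c['depth']>0)
    d=np.array([np.cos(np.radians(105.15)),np.sin(np.radians(105.15))]);q=p[:,:2]-[441.2,77.9];a=q@d;b=q@[d[1],-d[0]]
    for lo,hi,z0,z1 in((-60,-5,47,68),(8,90,60,90)):
        g=(a>lo)&(a<hi)&(abs(b)<13)&(p[:,2]>z0)&(p[:,2]<z1)
        if g.sum()>30: print(n,lo,g.sum(),np.median(p[g,2]),np.linalg.lstsq(np.c_[a[g],b[g],np.ones(g.sum())],p[g,2],rcond=None)[0])
    g=(abs(a)<110)&(abs(b)<40)&(p[:,2]>70)&(p[:,2]<90)&(a>-5); print('handle',a[g].min(),a[g].max(),np.percentile(b[g],[2,98]))
"
```

```text
t: 15.0
eef_pos: [461.8, 2.8, 15.8]
tcp_rot: [-3.14, -0.021, 1.837]
ft_force: [0.0, 0.1, -0.6]
opening: 0.308
grip_force: 30.0
at [461.839   2.847  15.773] [-179.918   -1.216  105.232] turn [-0.001 -0.021  0.001] shift cm: old axes [-0.264  0.086  0.872] new axes [-0.245  0.085  0.877]
side -60 263 62.060105713488156 [ 0.01 -0.12 62.36]
side 8 532 78.44171767666842 [ 0.01 -0.1  78.22]
handle 1.906996537610324 100.28267596925063 [-11.26  17.6 ]
top -60 36 61.55043150260502 [-0.06 -0.17 62.04]
top 8 915 79.05685074101223 [ 0.01 -0.08 78.54]
handle 2.7770878784960296 97.66134596295542 [-12.61  16.37]
```

```bash
python3 -m inch '[[-0.09,0,0,-0.25,0.15,0,1],[0,0,0,0,0,0.5,1],[0,0,0,0,0,0.4,1],[0,0,0,0,0,0,1]]';python3 -m inch '[[0,0,0,0,0,0.2,1],[0,0,0,0,0,0,1]]'; python3 -c "
from h import *
np.set_printoptions(precision=2,suppress=True)
for n in('side','top'):
    c=env.read_camera(n)
    p=cloud(c,c['depth']>0)
    d=np.array([np.cos(np.radians(105.15)),np.sin(np.radians(105.15))]);q=p[:,:2]-[441.2,77.9];a=q@d;b=q@[d[1],-d[0]]
    for lo,hi,z0,z1 in((-60,-5,47,68),(8,90,60,90)):
        g=(a>lo)&(a<hi)&(abs(b)<13)&(p[:,2]>z0)&(p[:,2]<z1)
        if g.sum()>30: print(n,lo,g.sum(),np.median(p[g,2]),np.linalg.lstsq(np.c_[a[g],b[g],np.ones(g.sum())],p[g,2],rcond=None)[0])
    g=(abs(a)<110)&(abs(b)<40)&(p[:,2]>60)&(p[:,2]<90)&(a>-5); print('handle',a[g].min(),a[g].max(),np.percentile(b[g],[2,98]))
"
```

```text
t: 15.6
eef_pos: [464.8, 0.8, 6.9]
tcp_rot: [3.054, -0.021, 1.836]
ft_force: [0.7, -0.5, -0.0]
opening: 0.31
grip_force: 30.0
t: 15.85
eef_pos: [464.7, 0.8, 5.1]
tcp_rot: [3.053, -0.021, 1.836]
ft_force: [-0.2, -0.4, -0.7]
opening: 0.31
grip_force: 30.0
side -60 249 51.29558734287093 [ 0.01 -0.02 51.59]
side 8 545 67.7363347462699 [ 0.01 -0.04 67.23]
handle 0.33030015871589713 97.2418993478898 [-14.26  14.8 ]
top -60 229 51.51192238904969 [ 0.02 -0.01 51.76]
top 8 898 68.22317025290619 [ 0.01 -0.01 67.79]
handle -0.045959883903611734 94.46351476546137 [-15.   13.5]
```

Centred, level, about 1.5 mm above the cork. I'll lower, let go and rise.

```bash
python3 -m inch '[[0,0,0,0,0,0.15,1],[0,0,0,0,0,0,1],[0,0,0,0,0,0,0.2],[0,0,0,0,0,0,-0.4],[0,0,0,0,0,0,-0.4],[0,0,0,0,0,0,-0.4],[0,0,0,0,0,0,-0.4]]'; python3 -m inch '[[0,0,0,0,0,-2,-0.4],[0,0,0,0,0,-4,-0.4],[0,0,0,0,0,-4,-0.4],[0,0,0,0,0,0,-0.4]]'; python3 -c "
from h import *
d=np.array([np.cos(np.radians(105.15)),np.sin(np.radians(105.15))])
np.set_printoptions(precision=2,suppress=True)
for n in('side','top'):
    c=env.read_camera(n)
    p=cloud(c,c['depth']>0)
    q=p[:,:2]-[441.2,77.9];a=q@d;b=q@[d[1],-d[0]]
    for lo,hi,z0,z1 in((-90,-5,46,60),(8,90,60,80)):
        g=(a>lo)&(a<hi)&(abs(b)<13)&(p[:,2]>z0)&(p[:,2]<z1)
        if g.sum()>30: print(n,lo,g.sum(),np.median(p[g,2]),np.linalg.lstsq(np.c_[a[g],b[g],np.ones(g.sum())],p[g,2],rcond=None)[0])
    g=(abs(a)<110)&(abs(b)<30)&(p[:,2]>60)&(p[:,2]<75)&(a>-5); print('handle',a[g].min(),a[g].max(),np.percentile(b[g],[2,98]),cv2.minAreaRect(p[g][:,:2].astype(np.float32)))
xy=np.array([441.2,77.9])+62*d
plan([xy[0],xy[1],115],[180,0,105.2])
"
```

```text
t: 16.82
eef_pos: [464.8, 0.8, 3.8]
tcp_rot: [3.053, -0.021, 1.836]
ft_force: [0.1, -0.5, -0.4]
opening: 0.69
grip_force: 0.0
t: 17.32
eef_pos: [457.8, -3.8, 105.6]
tcp_rot: [3.048, -0.019, 1.836]
ft_force: [-0.3, -0.3, -0.6]
opening: 0.697
grip_force: 0.0
side -90 396 50.03428065087439 [-0.   -0.01 49.94]
side 8 552 65.66701921791258 [-0.01 -0.02 65.86]
handle 0.024472095794463078 96.9190099651865 [-14.23  14.77] ((428.1048278808594, 124.48019409179688), (30.97620391845703, 96.66416931152344), 13.922361373901367)
top -90 389 50.17760515450095 [ 0.   -0.01 50.31]
top 8 899 66.04810159510316 [ 0.   -0.01 65.97]
handle 0.010850732590951054 94.88803509402923 [-15.29  13.37] ((427.7576599121094, 123.45478820800781), (30.677940368652344, 94.61426544189453), 14.17320728302002)
at [456.671  -3.523 103.279] [174.866  -1.19  105.192] turn [ 0.09  -0.021 -0.001] shift cm: old axes [14.484  0.721 -0.81 ] new axes [14.463  0.647 -1.172]
```

It lies flat on both bars: blade top z=50, handle top z=66. Now the handle, about 63 behind the middle.

```bash
python3 -m inch '[[0.09,-0.021,0.008,0,0,0,-0.4],[0,0,0,5,0.2,-0.6,-0.4],[0,0,0,5,0.2,-0.6,-0.4],[0,0,0,4.5,0.25,0,-0.4],[0,0,0,0,0,0,-0.4]]'; python3 -c "
from h import *
plan([424.3,138.5,10],[180,0,104.8])"
```

```text
t: 18.05
eef_pos: [425.1, 140.4, 114.2]
tcp_rot: [-3.138, -0.001, 1.831]
ft_force: [-0.5, -0.1, 0.1]
opening: 0.696
grip_force: 0.0
at [425.083 140.394 114.159] [-179.81    -0.047  104.903] turn [-0.003 -0.001  0.002] shift cm: old axes [-0.171 -0.09  10.416] new axes [-0.163 -0.124 10.416]
```

```bash
python3 -m inch '[[0,0,0,-0.17,-0.1,4,-0.4],[0,0,0,0,0,3.5,-0.4],[0,0,0,0,0,1.9,-0.4],[0,0,0,0,0,1,-0.4],[0,0,0,0,0,0,-0.4]]'; python3 -m inch '[[0,0,0,0,0,0,0.2],[0,0,0,0,0,0,1],[0,0,0,0,0,0,1],[0,0,0,0,0,0,1],[0,0,0,0,0,0,1]]'; python3 -m inch '[[0,0,0,0,0,-1,1],[0,0,0,0,0,-2,1],[0,0,0,0,0,-2,1],[0,0,0,0,0,0,1]]'
```

```text
t: 18.68
eef_pos: [425.4, 136.0, 10.7]
tcp_rot: [-3.139, -0.001, 1.827]
ft_force: [-0.2, 0.2, 0.2]
opening: 0.697
grip_force: 0.0
t: 19.3
eef_pos: [425.7, 136.5, 11.5]
tcp_rot: [-3.141, -0.0, 1.827]
ft_force: [-1.0, 0.4, 2.4]
opening: 0.312
grip_force: 30.0
t: 19.8
eef_pos: [426.4, 136.6, 62.7]
tcp_rot: [3.14, -0.0, 1.827]
ft_force: [0.8, -0.6, -1.1]
opening: 0.313
grip_force: 30.0
```

```bash
python3 -m inch '[[0,0,0.126,0,2,0,1],[0,0,0.126,0,2,0,1],[0,0,0.126,0,2,0,1],[0,0,0,0,0,0,1]]'; python3 -c "
from h import *
plan([533.6,-9.1,45],[180,0,83.1])"
```

```text
t: 20.3
eef_pos: [485.3, 144.1, 60.5]
tcp_rot: [-3.14, 0.0, 1.449]
ft_force: [-0.8, -0.6, -0.8]
opening: 0.316
grip_force: 30.0
at [485.309 144.121  60.526] [-179.911    0.009   83.033] turn [-0.002  0.    -0.001] shift cm: old axes [-14.623   6.654   1.545] new axes [-14.631   6.635   1.553]
```

```bash
python3 -m inch '[[0,0,0,-3.65,1.7,0,1],[0,0,0,-3.65,1.7,0,1],[0,0,0,-3.65,1.65,0,1],[0,0,0,-3.65,1.6,0,1],[0,0,0,0,0,1.5,1],[0,0,0,0,0,0,1],[0,0,0,0,0,0,1]]'
cat > m.py <<'E'
from h import *
np.set_printoptions(precision=2,suppress=True)
# unit-frame: a = distance out of face, b = along front; origin = gap
th=np.radians(83.0); o=np.array([np.cos(th),np.sin(th)]); G=np.array([511,-193.3]); bx=np.array([o[1],-o[0]])
s=env.state();print(s['t'],s['eef_pos'],np.degrees(s['tcp_rot']),s['ft_force'])
for n in('side','top'):
    c=env.read_camera(n); p=cloud(c,c['depth']>0); q=p[:,:2]-G;a=q@o;b=q@bx;z=p[:,2]
    # knobs mid, face
    kn=(a>10)&(a<26)&(abs(abs(b)-70)<18)&(z>102)&(z<130)
    print(n,'knobs b',np.median(b[kn&(b<0)]),np.median(b[kn&(b>0)]),'n',kn.sum())
    f=(abs(a)<6)&(abs(b)<110)&(z>80)&(z<160); 
    if f.sum()>50: print(' face a',np.polyfit(b[f],a[f],1))
    bd=(a>5)&(a<50)&(abs(b)>40)&(abs(b)<110)&(abs(z-60)<6); print(' board z',np.median(z[bd]))
    m=env.trace(c,'gauge')[:1]
    if m and m[0]['score']>.3:
        P=cloud(c,m[0]['mask']); Q=P[:,:2]-G; A=Q@o;B=Q@bx;Z=P[:,2]
        ok=(A>-10)&(A<260)&(abs(B)<40)&(Z>50)&(Z<120);A,B,Z=A[ok],B[ok],Z[ok];a0=A.min()
        print(' gauge',m[0]['score'],ok.sum(),'A',np.percentile(A,[1,99]))
        ed=[]
        for x in np.arange(a0+6,A.max(),12):
            g=abs(A-x)<6
            if g.sum()>15: ed.append((x,*np.percentile(B[g],[4,96]),np.median(Z[g]),np.polyfit(B[g],Z[g],1)[0]))
        print(np.array(ed))
    K=cv2.inRange(c['img'],(110,0,0),(255,70,70)).astype(bool)
    if m: 
        R_=cloud(c,K&(cv2.dilate(m[0]['mask'].astype(np.uint8),np.ones((5,5)))>0))
        if len(R_): print(' red A',np.percentile((R_[:,:2]-G)@o,[5,50,95]),len(R_))
E
python3 m.py
```

```text
t: 21.18
eef_pos: [532.5, -7.8, 46.1]
tcp_rot: [-3.14, -0.0, 1.451]
ft_force: [-0.7, 0.1, 0.1]
opening: 0.312
grip_force: 30.0
21.175 [532.48  -7.77  46.14] [-179.88   -0.     83.13] [-0.69  0.15  0.07]
side knobs b -70.13442522094313 68.6661109038556 n 72
 face a [0.   0.08]
 board z 60.35594969024078
 gauge 0.95 553 A [ 70.   222.11]
[[128.99  -6.45   9.49 100.96  -0.03]
 [140.99  -9.19  11.4  100.42  -0.01]
 [152.99 -11.68  11.03 100.85  -0.04]
 [164.99 -11.64  10.88 100.46  -0.01]
 [176.99 -13.71  10.91 100.54   0.02]
 [188.99 -14.19  10.75 100.74  -0.02]
 [200.99 -15.46  10.4  100.7   -0.  ]
 [212.99 -16.12   9.63  99.98   0.02]]Traceback (most recent call last):
  File "m.py", line 26, in <module>
    R_=cloud(c,K&(cv2.dilate(m[0]['mask'].astype(np.uint8),np.ones((5,5)))>0))
  File "h.py", line 11, in cloud
    n=cv2.undistortPoints(np.stack([u,v],1).astype(np.float64)[:,None],K,np.array(c["D"]))[:,0]
      ~~~~~~~~~~~~~~~~~~~^^^^^^^^^^^^^^^^^^^^^^^^^^^^^^^^^^^^^^^^^^^^^^^^^^^^^^^^^^^^^^^^^
cv2.error: OpenCV(4.12.0) /io/opencv/modules/calib3d/src/undistort.dispatch.cpp:347: error: (-215:Assertion failed) CV_IS_MAT(_src) && CV_IS_MAT(_dst) && (_src->rows == 1 || _src->cols == 1) && (_dst->rows == 1 || _dst->cols == 1) && _src->cols + _src->rows - 1 == _dst->rows + _dst->cols - 1 && (CV_MAT_TYPE(_src->type) == CV_32FC2 || CV_MAT_TYPE(_src->type) == CV_64FC2) && (CV_MAT_TYPE(_dst->type) == CV_32FC2 || CV_MAT_TYPE(_dst->type) == CV_64FC2) in function 'cvUndistortPointsInternal'
```

```bash
sed -i 's/    if m: $/    if m and m[0]["score"]>.3 and (K\&m[0]["mask"]).sum()>3:/; s/K&(cv2.dilate.*>0)/K\&m[0]["mask"]/' m.py; python3 m.py; python3 -c "
import cv2,os
from h import *
a=env.read_camera('side')['img'];b=env.read_camera('top')['img']
cv2.imwrite('pics/c7.png',np.hstack([cv2.resize(a[80:330,280:520,::-1],(400,416)),cv2.resize(b[200:420,280:500,::-1],(400,416))]))"
```

```text
21.275 [532.92  -7.92  46.47] [-179.94    0.     83.12] [ 0.13 -0.35 -0.67]
side knobs b -70.30411003867079 68.78702869572723 n 71
 face a [0.   0.03]
 board z 60.25908588578477
 gauge 0.68 591 A [ 65.71 221.98]
[[102.29  -2.62  11.65  84.98  -0.02]
 [126.29  -5.5   11.61 101.05  -0.02]
 [138.29  -8.69  11.47 101.09  -0.02]
 [150.29 -10.47  10.94 101.13   0.02]
 [162.29 -10.57  11.22 100.78   0.  ]
 [174.29 -12.77  10.77 101.02   0.  ]
 [186.29 -13.45  11.46 100.64  -0.01]
 [198.29 -15.83  10.72 100.84  -0.  ]
 [210.29 -16.44  10.24 100.99   0.07]
 [222.29 -15.17  11.55  93.13   0.01]]
top knobs b -69.8311268273151 69.8722366305641 n 268
 face a [0.01 0.55]
 board z 60.11654588027193
 gauge 0.69 187 A [30.39 47.28]
[[ 36.14 -15.72  11.74  85.08  -0.  ]]
```

View pics/c7.png

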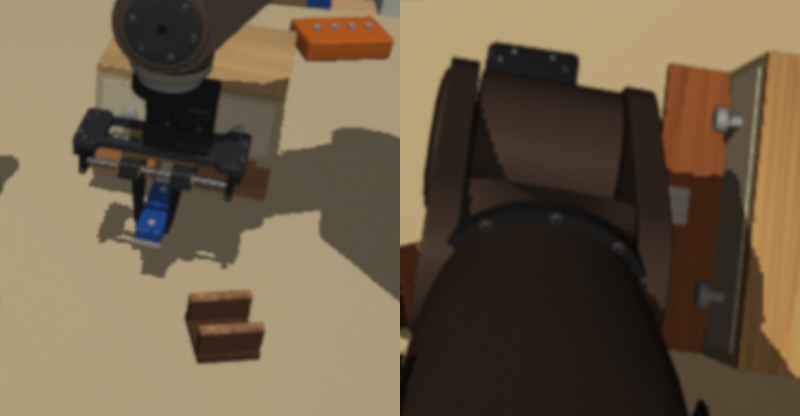

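The side view shows the blue handle held level at (155,205). The top view shows the blade tip over the board at (680,205), midway between the knobs at (722,120) and (708,297). I'll shift 2 mm and lower to gap height.

```bash
python3 -m inch '[[0,0,0,0,0.2,0.8,1],[0,0,0,0,0,0.6,1],[0,0,0,0,0,0.3,1],[0,0,0,0,0,0,1],[0,0,0,0,0,0,1]]'; python3 m.py
```

```text
t: 22.2
eef_pos: [535.2, -9.0, 29.3]
tcp_rot: [-3.141, 0.0, 1.449]
ft_force: [0.6, -0.6, -0.7]
opening: 0.31
grip_force: 30.0
22.2 [535.15  -9.03  29.33] [-179.94    0.     83.02] [ 0.56 -0.62 -0.69]
side knobs b -70.41939033951375 69.60401112734765 n 166
 face a [ 0.   -0.02]
 board z 60.396111684957646
 gauge 0.71 588 A [ 70.8 221.3]
[[ 69.51   3.59  13.75  68.3   -0.09]
 [129.51  -2.21  13.25  83.64   0.07]
 [141.51  -6.16  14.02  83.68  -0.02]
 [153.51  -7.52  13.7   83.89  -0.02]
 [165.51  -9.52  14.71  83.92  -0.04]
 [177.51 -10.56  12.8   83.93  -0.01]
 [189.51 -12.72  13.27  83.76   0.03]
 [201.51 -14.62  13.23  83.82   0.1 ]
 [213.51 -13.79  14.32  80.04  -0.02]]
top knobs b -69.83599579654661 69.83318807792213 n 269
 face a [0.01 0.54]
 board z 60.09603087148406
 gauge 0.51 192 A [29.84 47.96]
[[ 34.31 -13.24  14.14  68.04  -0.02]
 [ 46.31 -11.4   14.57  67.9    0.01]]
```

```bash
python3 -m inch '[[0,0,0,-1,0,0.08,1],[0,0,0,-1,0,0,1],[0,0,0,-0.7,0,0,1],[0,0,0,-0.7,0,0,1],[0,0,0,0,0,0,1]]';python3 -m inch '[[0,0,0,-0.7,0,0,1],[0,0,0,-0.7,0,0,1],[0,0,0,-0.7,0,0,1],[0,0,0,0,0,0,1]]'; python3 m.py
```

```text
t: 23.02
eef_pos: [530.9, -43.3, 28.4]
tcp_rot: [-3.14, 0.0, 1.448]
ft_force: [1.0, -0.4, -0.5]
opening: 0.314
grip_force: 30.0
t: 23.52
eef_pos: [528.4, -64.1, 28.5]
tcp_rot: [-3.141, 0.0, 1.448]
ft_force: [-0.5, 0.2, -0.8]
opening: 0.315
grip_force: 30.0
23.525 [528.39 -64.11  28.48] [-179.94    0.     82.98] [-0.5   0.23 -0.78]
side knobs b nan 70.47041801633581 n 33
 face a [ 0.   -0.05]
 board z 60.45040809556889
 gauge 0.89 556 A [  4.26 165.8 ]
[[ 41.75   1.01  15.44  67.32  -0.14]
 [ 77.75  -6.28  13.2   83.37  -0.04]
 [ 89.75  -8.06  13.45  83.14  -0.  ]
 [101.75  -8.32  13.59  83.1   -0.05]
 [113.75 -10.86  14.14  82.9    0.01]
 [125.75 -11.66  13.21  83.12   0.03]
 [137.75 -14.48  13.47  83.11   0.14]
 [149.75 -14.66  13.9   82.7    0.14]
 [161.75 -14.32  13.2   75.72   0.01]]
top knobs b nan 78.30799698972285 n 24
 face a [ 0.02 -0.86]
 board z 59.887443546679606
  return _methods._mean(a, axis=axis, dtype=dtype,
  ret = ret.dtype.type(ret / rcount)
```

```bash
python3 -m inch '[[0,0,0,-0.7,0,0,1],[0,0,0,-0.7,0,0,1],[0,0,0,-0.7,0,0,1],[0,0,0,-0.7,0,0,1],[0,0,0,-0.5,0,0,1],[0,0,0,0,0,0,1],[0,0,0,0,0,0,1]]'
cat >> m.py <<'E'
c=env.read_camera('side');m=env.trace(c,'gauge')[0]['mask'];P=cloud(c,m);Q=P[:,:2]-G;A=Q@o;B=Q@bx;Z=P[:,2]
h=c['img'].astype(int);v,u=np.nonzero(m&(c['depth']>0));blue=h[v,u,2]>h[v,u,0]+40
g=blue&(Z>75)&(Z<95);print('blue top A',np.percentile(A[g],[0.5,2,98,99.5]),'B',np.percentile(B[g],[2,98]))
E
python3 m.py 2>/dev/null
```

```text
t: 24.6
eef_pos: [524.4, -96.3, 28.5]
tcp_rot: [-3.14, 0.0, 1.449]
ft_force: [0.3, 0.3, -1.4]
opening: 0.309
grip_force: 30.0
24.6 [524.4  -96.3   28.46] [-179.94    0.     83.02] [ 0.31  0.26 -1.4 ]
side knobs b nan 69.71758857558315 n 17
 face a [-0.   -0.33]
 board z 60.33540863965186
 gauge 0.9 504 A [ -0.1  133.61]
[[  1.05  -1.1   12.2   67.12   0.  ]
 [ 49.05  -7.3   13.54  83.76  -0.02]
 [ 61.05  -8.13  12.49  83.14   0.01]
 [ 73.05 -10.14  13.5   83.26   0.01]
 [ 85.05 -10.42  13.46  83.38  -0.03]
 [ 97.05 -12.06  12.95  83.29  -0.14]
 [109.05 -14.24  12.47  82.68   0.05]
 [121.05 -14.74  12.59  82.87   0.06]
 [133.05 -13.77  13.5   74.65  -0.02]]
top knobs b nan 77.56529128191285 n 29
 face a [0.   0.68]
 board z 60.371658515327454
blue top A [ 50.23  57.38 132.85 133.7 ] B [-14.02  13.9 ]
```

```bash
python3 -m inch '[[0,0,0,-0.18,0,0,1],[0,0,0,0,0,0.12,1],[0,0,0,0,0,0,1]]'; python3 -m inch '[[0,0,0,0,0,0.06,1],[0,0,0,0,0,0,1],[0,0,0,0,0,0,0.2],[0,0,0,0,0,0,-0.3],[0,0,0,0,0,0,-0.4],[0,0,0,0,0,0,-0.4],[0,0,0,0,0,0,-0.4]]'; python3 m.py 2>/dev/null
```

```text
t: 25.28
eef_pos: [524.1, -98.2, 27.1]
tcp_rot: [-3.14, -0.0, 1.449]
ft_force: [-0.6, 0.4, 0.1]
opening: 0.315
grip_force: 30.0
t: 26.15
eef_pos: [524.2, -98.1, 26.6]
tcp_rot: [-3.14, 0.0, 1.449]
ft_force: [-1.0, 0.9, 0.7]
opening: 0.695
grip_force: 0.0
26.15 [524.18 -98.15  26.65] [-179.94    0.     83.02] [-0.97  0.95  0.68]
side knobs b nan 77.35369573631927 n 1
 face a [ 0.   -0.33]
 board z 60.37643937946348
 gauge 0.75 634 A [ -0.85 132.19]
[[  0.68 -15.75  10.89  67.13   0.13]
 [ 12.68 -15.33  13.22  67.41   0.04]
 [ 36.68 -15.56  17.26  81.33   0.04]
 [ 48.68 -15.25  17.42  81.43  -0.13]
 [ 60.68 -15.16  12.4   80.78   0.17]
 [ 72.68 -15.22  13.9   80.38   0.12]
 [ 84.68 -14.9   13.46  79.81   0.17]
 [ 96.68 -14.78  12.23  79.78   0.16]
 [108.68 -14.78  13.21  79.45   0.12]
 [120.68 -13.87  13.88  78.77   0.08]
 [132.68 -13.65  13.97  69.37  -0.03]]
top knobs b nan 77.71336752974409 n 31
 face a [-0.  1.]
 board z 60.2895266082387
blue top A [ 43.8   45.37 130.58 131.34] B [-14.15  13.32]
```

The handle sits slightly nose-up. I'll back straight up and look again.

```bash
python3 -m inch '[[0,0,0,0,0,-1.5,-0.4],[0,0,0,0,0,-4,-0.4],[0,0,0,0,0,-5,-0.4],[0,0,0,4,-3,-4,-0.4],[0,0,0,5,-3,0,-0.4],[0,0,0,5,-3,0,-0.4],[0,0,0,5,-2,0,-0.4],[0,0,0,0,0,0,-0.4]]'; python3 m.py 2>/dev/null; python3 -c "
from h import *
a=env.read_camera('side')['img'];b=env.read_camera('top')['img'];save({'img':a},'se.png');save({'img':b},'te.png')
cv2.imwrite('pics/c8.png',np.hstack([cv2.resize(a[110:230,310:470,::-1],(400,300),interpolation=2),cv2.resize(b[230:390,370:490,::-1],(400,533),interpolation=2)[100:400]]))"
```

```text
t: 27.45
eef_pos: [437.8, 105.3, 172.0]
tcp_rot: [-3.142, -0.0, 1.453]
ft_force: [-0.1, -0.7, 0.8]
opening: 0.703
grip_force: 0.0
27.45 [437.77 105.3  171.98] [-180.     -0.02   83.28] [-0.09 -0.67  0.83]
side knobs b -70.63020066212272 68.44368807087628 n 107
 face a [0.   0.05]
 board z 60.33545406659687
 gauge 0.58 649 A [ -1.59 132.06]
[[ -1.32 -13.96  13.08  67.58  -0.02]
 [ 10.68 -14.47  13.57  67.36  -0.04]
 [ 34.68 -15.32  19.11  80.49  -0.21]
 [ 46.68 -14.97  13.58  81.5    0.09]
 [ 58.68 -15.2   13.83  81.08  -0.  ]
 [ 70.68 -15.01  13.26  80.46   0.1 ]
 [ 82.68 -15.03  13.72  80.17   0.18]
 [ 94.68 -14.84  13.4   79.38   0.13]
 [106.68 -14.84  13.28  79.26   0.12]
 [118.68 -14.7   13.29  78.82   0.14]
 [130.68 -13.65  13.91  70.54  -0.  ]]
 red A [-1.14  0.37  2.3 ] 16
top knobs b -69.5767188964744 69.82583931526176 n 269
 face a [0.01 0.53]
 board z 60.00533765135583
 gauge 0.69 1590 A [  0.69 129.95]
[[  4.89 -12.93  14.04  66.88  -0.  ]
 [ 16.89 -13.14  14.01  66.41   0.04]
 [ 28.89 -13.31  13.87  65.63   0.  ]
 [ 40.89 -13.94  13.62  81.08   0.04]
 [ 52.89 -13.9   14.28  81.32   0.05]
 [ 64.89 -13.96  14.21  80.59   0.06]
 [ 76.89 -13.78  14.42  79.99   0.08]
 [ 88.89 -13.77  14.36  79.65   0.06]
 [100.89 -13.76  13.71  79.39   0.07]
 [112.89 -13.72  13.99  78.96   0.04]
 [124.89 -13.08  13.89  78.32   0.04]]
 red A [-0.6   1.87  4.61] 61
blue top A [ 39.26  42.07 130.9  132.69] B [-14.51  12.64]
```

View pics/c8.png

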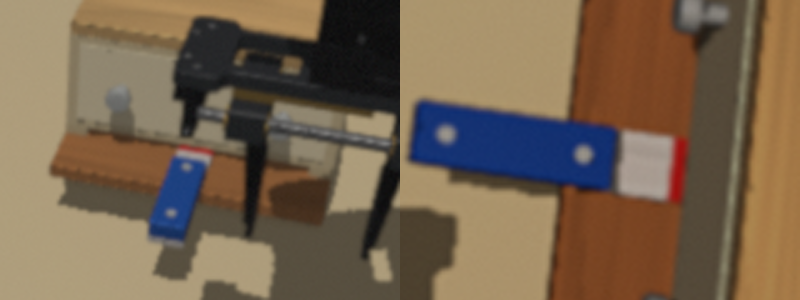

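The red band shows half out at the drawer face (680,170), centred and square, so the depth is right. The handle still droops about 2°, with the blade nose off the board. I'll try a gentle touch with shut fingers on the front of the handle to seat it.

```bash
python3 -c "
from h import *
M=R.from_euler('z',83,degrees=True)*R.from_euler('x',180,degrees=True)*R.from_euler('y',-15,degrees=True)
o=np.array([.1219,.9925]);xy=np.array([511,-193.3])+42*o
for h in(150,95):
    T=np.r_[xy,h]; plan(T+32*M.as_matrix()[:,2],M.as_euler('xyz',degrees=True))
"
```

```text
at [439.111 101.923 170.794] [-179.93     0.005   82.932] turn [-0.001 -0.262 -0.001] shift cm: old axes [-25.041  10.769   5.159] new axes [-22.863  10.733  11.479]
at [439.111 101.923 170.794] [-179.93     0.005   82.932] turn [-0.001 -0.262 -0.001] shift cm: old axes [-25.041  10.776  10.659] new axes [-21.439  10.733  16.791]
```

```bash
python3 -m inch '[[0,-0.131,0,0,0,0,1],[0,-0.131,0,0,0,0,1],[0,0,0,-4.57,2.15,2.3,1],[0,0,0,-4.57,2.15,2.3,1],[0,0,0,-4.57,2.15,2.3,1],[0,0,0,-4.57,2.15,2.3,1],[0,0,0,-4.57,2.15,2.3,1],[0,0,0,0,0,0,1]]'; python3 -c "
from h import *
M=R.from_euler('z',83,degrees=True)*R.from_euler('x',180,degrees=True)*R.from_euler('y',-15,degrees=True)
o=np.array([.1219,.9925]);xy=np.array([511,-193.3])+42*o
T=np.r_[xy,90]; plan(T+32*M.as_matrix()[:,2],M.as_euler('xyz',degrees=True))
"
```

```text
t: 28.85
eef_pos: [515.0, -162.5, 117.7]
tcp_rot: [-3.139, 0.262, 1.445]
ft_force: [-0.0, 0.3, 0.7]
opening: 0.006
grip_force: 0.0
at [ 514.967 -162.494  117.736] [-179.866   15.014   82.775] turn [-0.003  0.    -0.004] shift cm: old axes [ 1.776 -0.006  5.596] new axes [ 1.774 -0.018  5.596]
```

```bash
python3 -m inch '[[0,0,0,1.77,0,2.5,1],[0,0,0,0,0,2.5,1],[0,0,0,0,0,0.5,1],[0,0,0,0,0,0,1]]'; python3 -m inch '[[0,0,0,0.08,0,0.29,1],[0,0,0,0,0,0,1]]'; python3 -m inch '[[0,0,0,0.08,0,0.29,1],[0,0,0,0,0,0,1]]'
```

```text
t: 29.35
eef_pos: [515.4, -156.0, 61.5]
tcp_rot: [-3.14, 0.262, 1.449]
ft_force: [-0.5, -0.4, 0.2]
opening: 0.005
grip_force: 0.0
t: 29.6
eef_pos: [515.5, -156.0, 58.6]
tcp_rot: [-3.141, 0.262, 1.449]
ft_force: [-0.3, -0.3, 0.1]
opening: 0.003
grip_force: 0.0
t: 29.85
eef_pos: [515.3, -156.0, 55.0]
tcp_rot: [-3.14, 0.262, 1.449]
ft_force: [0.1, -0.4, -0.1]
opening: 0.007
grip_force: 0.0
```

```bash
for i in 1; do python3 -m inch '[[0,0,0,0.05,0,0.2,1],[0,0,0,0,0,0,1]]'; done; python3 -m inch '[[0,0,0,0.05,0,0.15,1],[0,0,0,0,0,0,1]]'; python3 -m inch '[[0,0,0,0.04,0,0.12,1],[0,0,0,0,0,0,1]]'; python3 m.py 2>/dev/null | grep -A12 -E 'side|blue'
```

```text
t: 30.1
eef_pos: [515.2, -156.1, 52.9]
tcp_rot: [-3.14, 0.262, 1.449]
ft_force: [0.1, 0.3, -0.9]
opening: 0.0
grip_force: 0.0
t: 30.35
eef_pos: [515.3, -156.0, 51.3]
tcp_rot: [-3.14, 0.262, 1.449]
ft_force: [0.2, -0.6, 0.0]
opening: 0.007
grip_force: 0.0
t: 30.6
eef_pos: [515.3, -155.9, 50.1]
tcp_rot: [-3.14, 0.262, 1.449]
ft_force: [1.1, -0.8, 1.0]
opening: 0.004
grip_force: 0.0
side knobs b -67.43165399048348 69.09655210411776 n 80
 face a [-0.    0.04]
 board z 60.393545198640936
 gauge 0.61 510 A [ 12.02 132.06]
[[ 43.77 -15.31  12.4   81.72   0.03]
 [ 55.77 -14.89  13.66  80.94  -0.03]
 [ 67.77 -14.89  13.69  80.69   0.02]
 [ 79.77 -14.99  12.98  80.32   0.06]
 [ 91.77 -14.57  12.84  79.77   0.07]
 [103.77 -14.74  13.58  79.35   0.13]
 [115.77 -14.64  13.36  78.76   0.11]
 [127.77 -14.12  13.31  71.03  -0.01]]
top knobs b nan 69.6117418914627 n 11
```

```bash
for i in 1; do python3 -m inch '[[0,0,0,0.03,0,0.1,1],[0,0,0,0,0,0,1]]'; done; python3 -m inch '[[0,0,0,0.03,0,0.1,1],[0,0,0,0,0,0,1]]' | grep -E 'eef|ft'; python3 -m inch '[[0,0,0,0.03,0,0.1,1],[0,0,0,0,0,0,1]]'| grep -E 'eef|ft'; python3 m.py 2>/dev/null | grep -A12 -E 'side|blue'
```

```text
t: 31.05
eef_pos: [515.4, -155.9, 49.1]
tcp_rot: [-3.14, 0.262, 1.449]
ft_force: [-0.4, 0.1, 1.8]
opening: 0.005
grip_force: 0.4
eef_pos: [515.5, -156.0, 48.7]
ft_force: [-1.4, 0.9, 8.5]
eef_pos: [515.7, -156.0, 48.4]
ft_force: [-3.6, 2.4, 17.7]
side knobs b -67.62758678960633 69.2666785719394 n 73
 face a [-0.    0.07]
 board z 60.39508846563285
 gauge 0.97 576 A [ -0.84 131.74]
[[  0.98 -15.64  17.75  66.96  -0.21]
 [ 36.98 -15.4   18.98  81.02  -0.14]
 [ 48.98 -15.1   19.27  80.84  -0.25]
 [ 60.98 -15.03  13.38  81.04   0.14]
 [ 72.98 -15.02  13.02  80.07   0.16]
 [ 84.98 -14.77  12.52  79.69   0.15]
 [ 96.98 -14.88  13.4   79.55   0.16]
 [108.98 -14.82  13.58  78.38   0.14]
 [120.98 -14.61  13.68  78.22   0.15]]
--
blue top A [ 46.15  49.97 130.98 132.02] B [-14.28  13.72]
```

The tilted finger's lower corner pressed right over the board edge, so it gave no leverage. I'll back off and touch about 15 mm further in.

```bash
python3 -m inch '[[0,0,0,-0.2,0,-0.77,1],[0,0,0,-1.45,0,0.39,1],[0,0,0,0,0,0,1],[0,0,0,0.1,0,0.38,1],[0,0,0,0,0,0,1]]'; python3 -m inch '[[0,0,0,0.03,0,0.1,1],[0,0,0,0,0,0,1]]' | grep -E 'eef|ft'; python3 -m inch '[[0,0,0,0.03,0,0.1,1],[0,0,0,0,0,0,1]]'| grep -E 'eef|ft'
```

```text
t: 32.48
eef_pos: [513.2, -170.5, 50.5]
tcp_rot: [-3.139, 0.262, 1.45]
ft_force: [0.0, 0.8, 0.3]
opening: 0.004
grip_force: 0.0
eef_pos: [513.5, -170.5, 49.9]
ft_force: [-0.1, -0.2, 0.7]
eef_pos: [513.7, -170.8, 49.3]
ft_force: [-0.9, -2.1, 3.9]
```

```bash
python3 -m inch '[[0,0,0,0.03,0,0.1,1],[0,0,0,0,0,0,1]]'| grep -E 'eef|ft'; python3 m.py 2>/dev/null | grep -A12 -E 'side|blue'; python3 -m inch '[[0,0,0,-0.13,0,-0.5,1],[0,0,0,-0.13,0,-0.5,1],[0,0,0,0,0,0,1]]'| grep -E 'eef|ft';  python3 m.py 2>/dev/null | grep -A12 -E 'side|blue'
```

```text
eef_pos: [513.6, -171.1, 48.8]
ft_force: [-3.0, -3.5, 12.0]
side knobs b -67.64440551580246 69.01854553867173 n 113
 face a [-0. -0.]
 board z 60.376465032383635
 gauge 0.94 520 A [  3.39 131.36]
[[ 39.4  -15.22  16.81  81.2   -0.01]
 [ 51.4  -15.22  12.99  80.96   0.01]
 [ 63.4  -14.99  14.05  81.27   0.1 ]
 [ 75.4  -15.13  13.25  80.85   0.14]
 [ 87.4  -14.98  13.1   81.     0.08]
 [ 99.4  -14.96  12.93  81.16   0.06]
 [111.4  -14.78  12.46  80.77   0.09]
 [123.4  -14.11  12.49  79.94  -0.09]]
top knobs b nan nan n 0
--
blue top A [ 46.44  48.47 130.56 131.76] B [-14.42  13.44]
eef_pos: [513.8, -170.4, 58.6]
ft_force: [-0.4, -0.5, -0.7]
side knobs b -69.224627811342 68.62043675245808 n 157
 face a [0.   0.16]
 board z 60.39143428296836
 gauge 0.79 629 A [ -0.63 131.86]
[[  0.82 -15.63  14.56  67.45   0.02]
 [ 12.82 -15.33  10.9   67.49   0.01]
 [ 36.82 -15.44  13.6   81.76   0.2 ]
 [ 48.82 -15.19  14.23  81.47   0.02]
 [ 60.82 -15.23  12.67  80.78   0.22]
 [ 72.82 -14.96  13.94  80.5    0.13]
 [ 84.82 -14.91  12.93  79.38   0.17]
 [ 96.82 -14.82  12.76  79.5    0.15]
 [108.82 -14.67  13.52  78.98   0.13]
--
blue top A [ 43.37  45.34 130.95 132.03] B [-14.58  13.54]
```

Pressed, it lies level; released, it tips back 2°, with the blade resting under the drawer front. That is its natural rest at the depth asked for, so I'll leave it. I'll retreat, check the bystanders and hand in.

```bash
python3 -m inch '[[0,0,0,0,0,-3,1],[0,0,0,0,0,-5,1],[0,0,0,0,0,-5,1],[0,0,0,4,-2,-2,1],[0,0,0,5,-3,0,1],[0,0,0,5,-3,0,1],[0,0,0,0,0,0,1],[0,0,0,0,0,0,1]]'|grep -E '^t|eef|ft'; python3 m.py 2>/dev/null | grep -E 'red|blue|gauge'; python3 -c "
from h import *
np.set_printoptions(precision=1,suppress=True)
c=env.read_camera('side')
for t in('bottle','grinder','jug','mug'):
    m=env.trace(c,t)
    if m: print(t,np.percentile(cloud(c,m[0]['mask']),[2,50,98],axis=0).ravel())
print(env.job_done())"
```

```text
t: 35.2
eef_pos: [455.8, 11.9, 167.1]
tcp_rot: [-3.141, 0.262, 1.45]
ft_force: [-0.2, -0.5, -0.6]
 gauge 0.9 642 A [ -4.01 131.76]
 red A [-2.87  0.59  3.31] 13
bottle [755.7  -6.3  44.3 781.2  16.9 128.3 814.7  33.9 214.7]
grinder [ 749.  -255.    -0.1  768.9 -117.9   90.9  823.9 -107.8  172.2]
jug [710.1 101.9  19.8 751.2 162.7  92.4 821.5 186.7 134.9]
mug [ 755.6 -112.1    0.8  782.1   16.5  127.2  856.2   34.6  214.8]
the job is handed in; nothing more can be done
None
```

Job handed in at about 35 s: the gauge lies square and midway in the gap with the drawer front over the red band, but its tail droops about 2° because it tips on the board edge; the bottle and jug read unmoved, while the last mug reading landed on the bottle and the grinder's mask was smeared, so neither is confirmed, though nothing touched them.

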